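# Pack the handheld reader under the scanner arm

### The arm

A 6-joint arm with a two-finger parallel gripper is mounted at the origin on the work surface. World frame = base frame: x ahead of the robot, y to its left, z up, the work surface at z = 0. Lengths are in m, angles in rad, forces in N, time in s.
With the tool pointing down it reaches from about 0.25 to 0.8 m from the base axis. Payload 8.5 kg.
Tool frame: the origin (TCP) lies on the centre line of the jaws, within the pads' length; the fingertips stand 17 mm ahead of it and the grasp point (between the pads) lies 2 mm behind it; z points along the fingers, y is the line along which they close (so a half turn about z gives the same grasp; the last joint's range is limited). The gripper opens to 85 mm and grips with 20 to 120 N. Pads are 22 mm wide; open, the fingers measure 114 mm over their backs; the gripper's body (76 mm by 85 mm) begins 54 mm behind the grasp point. The pads swing forward as they close: fully open they stand 13 mm farther back than shut.
Start: joints at [1.242, 0.238, -0.013, 1.319, 0, 1.571], TCP at [0.17, 0.497, 0.248] pointing down, gripper open.
Joint ranges: [-2.66, 2.66], [-1.03, 1.9], [-1.14, 1.46], [-1.82, 2.27], [-1.45, 1.34], [-3.14, 3.14]. Speed limits (rad/s): [2.22, 2.22, 2.79, 3.14, 3.14, 3.14].

### API

Orientations are given as a unit quaternion [x, y, z, w].
In Python, from plant import bot gives the robot as it stands.
- The arm moves only by the shell command python3 -m creep 'ROWS' [FORCE]. ROWS is JSON, a list of rows, each an object of numbers: "rx", "ry", "rz": the turn, a rotation vector about the world's x, y, z as a fraction of full scale; "dx", "dy", "dz": the shift along the world's x, y, z as a fraction of full scale; "jaw": the opening, from 0 (shut) to 1 (fully open). In form: [{"rx": .., "ry": .., "rz": .., "dx": .., "dy": .., "dz": .., "jaw": ..}, ...]. A call has 1 to 8 rows; each row is the pose to reach, as a shift and turn from the pose commanded when the call began; what a row does not reach only later rows make up. Full scale, the value 1, is 0.4 m for a shift and 90 degrees for a turn. A row lasts 1/10 s, in which the tool goes at most 50 mm and 8.59 degrees, less where a joint would pass 70% of its speed; a pose out of reach is approached as far as the arm can. A call with a number of a shift or a turn outside -1 to 1 is refused whole. A call with a gripper value outside its range is refused whole. The fingers move at their own pace and stop on an object; FORCE is the grip in N (left out, the last holds). Time passes only in rows, so rows that repeat a pose let the fingers close. It gives the time, the measured TCP pose, the force, the opening and the grip force at its end, in the units of the state.
- bot.get_obs(): the state, without advancing time (a new reading comes with each control period).
- bot.grab_frame(name): name is "side" or "top" or "wrist"; returns the picture (480x640x3 uint8, red, green, blue); there is no depth.
- bot.camera_params(name): a dict with "fovy" (degrees; the focal length in pixels is half the picture's height over the tangent of half this angle, whatever the lens; pixels are square), "cx", "cy" (the principal point, pixels), "rvec" (rotation vector, rad) and "tvec" (3), from world to camera coordinates, as OpenCV has them; the wrist camera has in their place "hand_eye" (4x4, takes a point from camera to tool coordinates, whose origin is the TCP and whose axes are the flange's). Camera axes: x right, y down, z forward; pixel columns grow to the right and rows downward; lengths in m; the calibration is good to about 2 mm. A picture is of the moment at which its call begins: read the wrist's pose just before it. camera_params takes no time and is no camera call.
- bot.close_job(): hands the job in; it is judged then, once.
The state is a dict: "time_s": time; "qpos": joint angles; "qvel": joint speeds; "tau": joint torques, N m; "eef_pos": TCP position; "tool_rot": TCP orientation; "contact_force": force on the tool from outside, world axes, zero at the start; "moment": the same for the moment, N m; "opening": opening from 0.0 (shut) to 1.0 (fully open); "finger_force": force on a finger pad.
Only numpy, scipy, OpenCV 4.12 (cv2) and the standard library are available. Lean on these libraries where they do the work, as an engineer would, in place of code of your own. Each camera call takes 0.05 s, during which the arm holds its last target. There are 200 camera calls.

### The job

Swing the scanner arm aside until its head is at least a hand's breadth clear of the open carrier case, then take the longer of the two handsets from the sloping dock and lay it gently (do not drop it) flat on the floor of the case, screen up. Shut the lid of the case fully, and only then swing the scanner arm back so that its window is centred over the white label on the lid. Leave the shorter handset in the dock and the tissue box, cup and jar where they are.

Things in the scene. Friction and masses are not known exactly. Their poses are not given: they have to be found in the camera images.
- case: beige open-topped carrier case, 175 (x) x 180 (y) x 60 mm high outside, walls and floor 5 mm thick; fixed. Origin at the centre of its underside, z up, x towards the hinge side.
- lid (a joint): hinge of the case's lid (beige plate 8 mm thick, as large as the case, hinged on the case's +x rim): 0 is shut flat on the rim, grows as it opens upward, about 1.57 is upright; it starts open and the stiff hinge stays where it is left.
- lid_hinge (a point): point on the lid's hinge line, at the middle of the case's +x rim; the hinge line runs along the case's y axis.
- lid_handle (a point): centre of the black knob on the outer (upper, when shut) face of the lid near its free edge; the knob stands about 35 mm off the lid.
- label (a point): centre of the white paper label (56 x 80 mm) on the outer face of the lid, 12 mm from the lid's centre on the hinge side.
- post: fixed round steel post (30 mm thick, about 245 mm high) on a 110 x 100 mm foot, beyond the case to its right; the scanner arm turns about its vertical axis. Origin under the post's axis, at the table.
- boom (a joint): hinge of the scanner arm about the post (rad). The arm is level, 285 mm from the post's axis to its head, its underside 250 mm over the table; it starts over the case; growing values turn it anticlockwise seen from above, off the case and towards the robot; limits -1.9 and 0.9. Stiff enough to stay where it is left.
- scan_grip (a point): middle of the grip: an upright black round peg, 24 mm thick and 52 mm long, on top of the scanner head; this point is 22 mm below its top and 28 mm above the top of the head.
- scan_window (a point): centre of the dark window in the underside of the scanner head, 250 mm above the table, straight below the grip. The head is grey, 95 mm along the arm x 66 mm across x 36 mm high.
- dock: white two-bay dock, 200 x 175 mm foot; fixed. Origin at the centre of its underside on the table, x points uphill. Two sloping rests, 34 mm wide, lie 60 mm to either side of its x axis, rising at 30 degrees towards +x, each with a low lip at the foot. The foot of each slope's surface is at x = -70 mm, z = 34 mm.
- reader: the longer handset: grey block 130 long x 50 wide x 30 mm thick with a dark screen and keys on its upper face, about 0.2 kg. It starts lying on one of the dock's two slopes, screen outward. Origin at the middle of the lower edge of its underside (the end that stands on the lip): x runs along its length, z out of the screen face.
- reader_mid (a point): centre of the longer handset's block (65 mm from its end, 15 mm from its underside).
- pager: the shorter handset, 85 x 50 x 30 mm, same make and colour, lying in the other bay of the dock; frame as for the longer one. A bystander.
- tissues: cardboard tissue box 120 x 230 x 85 mm, origin at the centre of its underside. A bystander.
- cup: red cup, 84 mm wide, 85 mm high, origin under its centre. A bystander.
- jar: closed round jar, 72 mm wide, 90 mm high, origin under its centre. A bystander.
Mind the look-alikes: they are no part of the job. Leave any purple look-alike of the reader alone.

How it is judged:
On the way, in this order (a step that is already met when the one before it is completed fails the run):
1. the scanner arm is swung clear: its head's centre at least 0.17 m (horizontally) from the centre of the case, while the longer handset is still in the dock (horizontal distance between scan_window and case above 0.17 m and distance of reader_mid from where it was at the start of the episode below 0.03 m), for 0.2 s.
2. the longer handset lies flat on the floor of the case, screen up, let go (x of reader_mid in the frame of case between -0.06 and 0.06 m and y of reader_mid in the frame of case between -0.06 and 0.06 m and z of reader_mid in the frame of case below 0.026 m and angle between reader's own z axis and vertical below 0.12 rad and contact force between the fingers and reader below 0.1 N), for 0.2 s.
3. the lid is fully shut (within 0.05 rad) while the scanner arm is still clear (value of joint lid below 0.05 rad and horizontal distance between scan_window and case above 0.12 m), for 0.2 s.
4. the scanner window is over the label, within 35 mm (horizontal distance between scan_window and label below 0.035 m), for 0.2 s.
At the end, for the whole second after the job is handed in: The longer handset lies at rest, flat (within 0.12 rad) and screen up, on the floor of the case; the lid is shut to within 0.05 rad; the scanner window stands within 35 mm horizontally of the centre of the label on the lid (x of reader_mid in the frame of case between -0.06 and 0.06 m and y of reader_mid in the frame of case between -0.06 and 0.06 m and z of reader_mid in the frame of case below 0.026 m and angle between reader's own z axis and vertical below 0.12 rad and linear speed of reader below 0.03 m/s and value of joint lid below 0.05 rad and horizontal distance between scan_window and label below 0.035 m and distance of reader_mid from where it was at the start of the episode above 0.1 m); the robot touches nothing.
It fails at once if the longer handset is dropped (it moves faster than 0.7 m/s with no finger touching it) (linear speed of reader above 0.7 m/s and contact force between the fingers and reader below 0.05 N).
It fails at once if the shorter handset is moved by more than 25 mm (distance of pager from where it was at the start of the episode above 0.025 m).
It fails at once if the tissue box, cup or jar is moved by more than 40 mm (distance of any of tissues, cup, jar from where it was at the start of the episode above 0.04 m).
It also fails if it takes over 72 s, if anything falls off the work surface, if the arm or the gripper's body presses on something with over 40 N, if the wrist force passes 120 N, or if a joint passes its speed limit or range.

## Working session

There is one attempt and no reset: what is moved stays moved. The work goes in short steps, Python scripts to look and compute and a shell command to move; the robot and the scene stay as the last step left them, time stands still between calls to the robot, and variables do not carry over. Pictures are saved under pics/ and viewed, at most 10 in all, crops included, and the job is handed in when it is done.

```bash
mkdir -p pics; ls
python3 - <<'E'
from plant import bot
import cv2,json
for n in("side","top"):
    cv2.imwrite(f"pics/{n}0.png",bot.grab_frame(n)[:,:,::-1]); print(n,bot.camera_params(n))
print(bot.camera_params("wrist")); print(bot.get_obs())
E
```

```text
pics
side {'fovy': 48.910477948177075, 'cx': 322.992237932865, 'cy': 240.63934339337345, 'rvec': array([ 0.23261195, -2.89547276,  1.09817154]), 'tvec': array([0.51196253, 0.20556198, 1.65698802])}
top {'fovy': 42.84515560245329, 'cx': 330.4974794653822, 'cy': 237.80967546164987, 'rvec': array([ 2.13342142, -2.15030782,  0.17330457]), 'tvec': array([0.01257309, 0.53619919, 1.85542049])}
{'fovy': 63.30567949346841, 'cx': 318.70331007195097, 'cy': 235.39014998222572, 'hand_eye': array([[ 7.56457391e-04, -9.49542790e-01, -3.13636600e-01,
         8.23228614e-02],
       [ 9.99999687e-01,  7.90506494e-04,  1.86120247e-05,
         1.03870520e-04],
       [ 2.30258855e-04, -3.13636516e-01,  9.49543092e-01,
        -1.25669671e-01],
       [ 0.00000000e+00,  0.00000000e+00,  0.00000000e+00,
         1.00000000e+00]])}
{'time_s': 0.1, 'qpos': array([ 1.24201571e+00,  2.38718795e-01, -1.41805811e-02,  1.31920347e+00,
       -1.90023713e-05,  1.57078105e+00]), 'qvel': array([-7.01974693e-04, -4.89223842e-04,  3.58558215e-04,  1.55147624e-03,
        3.32058892e-04,  4.27760009e-05]), 'tau': array([-2.17282875e-03, -5.39720678e+01,  3.46999454e+01,  1.34765881e-02,
       -1.52438511e-04, -1.23267745e-05]), 'eef_pos': array([0.16940609, 0.49653765, 0.24773881]), 'tool_rot': array([ 1.63643314e-01,  9.86519356e-01, -6.46005553e-04, -9.75381683e-05]), 'contact_force': array([-1.27743746, -0.43791001, -0.56827559]), 'moment': array([0.07160944, 0.01360093, 0.00098551]), 'finger_force': 0.0, 'opening': 0.9990919000758145}
```

View pics/side0.png

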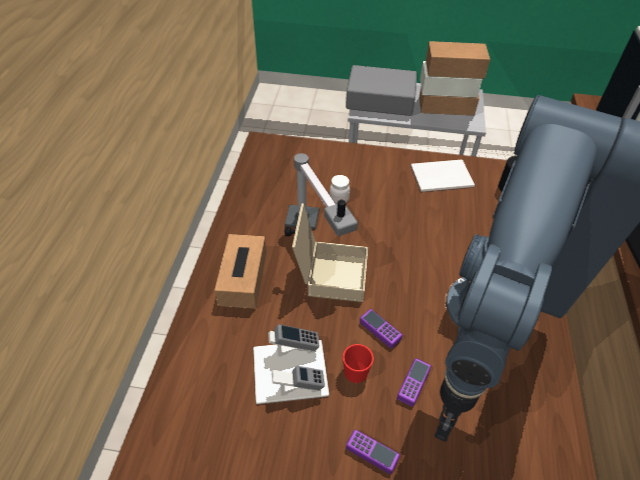

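View pics/top0.png

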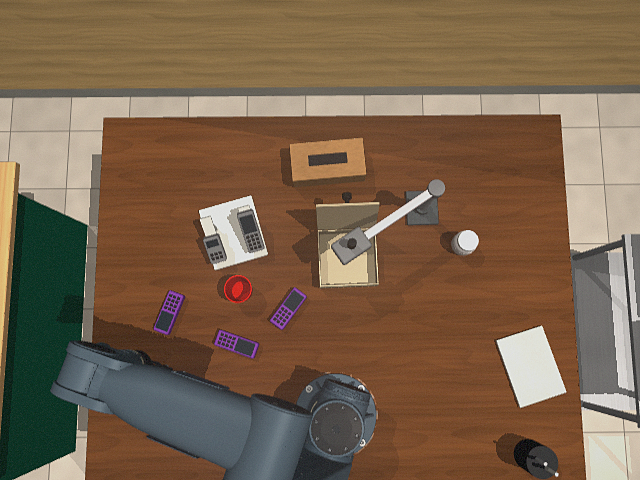

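Top view: the candidates for the longer handset are the grey one at (250,231), the shorter grey one at (214,248), and purple ones at (169,312), (236,343) and (288,308). I choose the grey long one at (250,231). In the side view it is at (297,337), with the shorter one at (308,377). The case is at about (348,258) in the top view, with the lid upright, and the scanner head is at (351,245). I'll check this in enlarged crops.

Run:
```python
import cv2
t=cv2.imread("pics/top0.png");s=cv2.imread("pics/side0.png")
cv2.imwrite("pics/topc.png",cv2.resize(t[165:315,190:390],None,fx=4,fy=4,interpolation=cv2.INTER_CUBIC))
cv2.imwrite("pics/sidec.png",cv2.resize(s[195:410,245:385],None,fx=2.75,fy=2.75,interpolation=cv2.INTER_CUBIC))
```

```text
(no output)
```

View pics/topc.png

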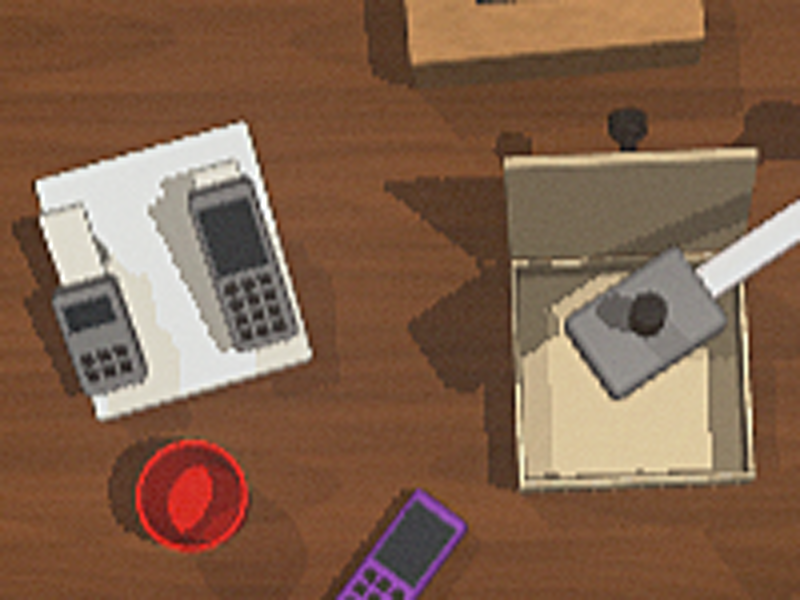

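View pics/sidec.png

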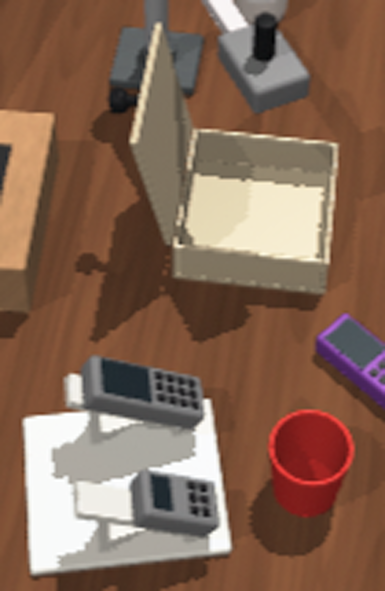

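The crops confirm the choice: the reader is the long grey handset (top-crop corners about (190,192), (250,178), (296,335), (237,350)). The pager is the shorter one at (100,335). Next I triangulate the points from both views.

```bash
cat > h.py <<'E'
import numpy as np,cv2
from plant import bot
from scipy.spatial.transform import Rotation as R
def K(c): f=240/np.tan(np.radians(c["fovy"])/2); return np.array([[f,0,c["cx"]],[0,f,c["cy"]],[0,0,1]])
def P(n):
    c=bot.camera_params(n); return K(c)@np.c_[cv2.Rodrigues(c["rvec"])[0],c["tvec"]]
def tri(pt,ps):
    X=cv2.triangulatePoints(P("top"),P("side"),np.array(pt,float).reshape(2,1),np.array(ps,float).reshape(2,1)); return (X[:3]/X[3]).ravel()
def proj(n,X): q=P(n)@np.append(X,1); return q[:2]/q[2]
def plane(n,px,z):
    M=P(n); A=np.c_[M[:,0],M[:,1],M[:,2]*z+M[:,3]]; q=np.linalg.solve(A,[*px,1]); return np.array([q[0]/q[2],q[1]/q[2],z])
E
python3 - <<'E'
from h import *
np.set_printoptions(precision=4,suppress=True)
T=lambda p:((p[0]+.5)/4-.5+190,(p[1]+.5)/4-.5+165)
S=lambda p:((p[0]+.5)/2.75-.5+245,(p[1]+.5)/2.75-.5+195)
L={"case+x-y":((745,258),(195,130)),"case-x-y":((752,478),(338,143)),"case-x+y":((520,488),(330,265)),"case+x+y":((514,262),(175,248)),
"lid-y":((757,150),(157,25)),"lid+y":((505,157),(135,140)),
"dock+x+y":((37,182),(35,572)),"dock+x-y":((244,122),(25,415)),"dock-x-y":((312,355),(213,402)),"dock-x+y":((100,418),(230,550)),
"rd+x+y":((190,192),(88,393)),"rd+x-y":((250,178),(98,357)),"rd-x-y":((296,335),(203,382)),"rd-x+y":((237,350),(200,413)),
"pegtop":((648,308),(266,18)),"cuprim":((192,495),(311,452))}
for k,(a,b) in L.items():
    X=tri(T(a),S(b)); print(k,X, "err",np.linalg.norm(proj("top",X)-T(a)).round(2))
for k,a,b in(("post",(437,187),(301,158)),("jar",(465,239),(340,182))): print(k,tri(a,b))
E
```

```text
case+x-y [ 0.5629 -0.1327  0.0473] err 0.39
case-x-y [ 0.3907 -0.1339  0.056 ] err 0.15
case-x+y [0.3837 0.0429 0.0509] err 0.26
case+x+y [0.5589 0.0465 0.0483] err 0.24
lid-y [ 0.6088 -0.1285  0.2224] err 0.08
lid+y [0.6016 0.0498 0.2306] err 0.66
dock+x+y [0.6337 0.4268 0.0032] err 0.38
dock+x-y [0.6814 0.2617 0.0102] err 0.12
dock-x-y [0.4921 0.2072 0.0004] err 0.81
dock-x+y [0.4458 0.3728 0.0021] err 0.01
rd+x+y [0.6029 0.2876 0.1185] err 0.08
rd+x-y [0.6086 0.2432 0.117 ] err 1.54
rd-x-y [0.5017 0.2147 0.0501] err 0.64
rd-x+y [0.4929 0.2584 0.0604] err 0.62
pegtop [ 0.4795 -0.0453  0.3348] err 0.0
cuprim [0.3791 0.2896 0.0711] err 0.18
post [ 0.6396 -0.2857  0.2708]
jar [ 0.5213 -0.3992  0.085 ]
```

```bash
python3 -m creep '[{"dx":0.1,"dy":-0.1,"dz":0.3,"rz":-0.09,"jaw":1},{"dx":0.4,"dy":-0.7,"dz":0.43,"rz":-0.167,"jaw":1},{"dx":0.4,"dy":-0.7,"dz":0.43,"rz":-0.167,"jaw":1},{"dx":0.4,"dy":-0.7,"dz":0.43,"rz":-0.167,"jaw":1},{"dx":0.4,"dy":-0.7,"dz":0.43,"rz":-0.167,"jaw":1},{"dx":0.4,"dy":-0.7,"dz":0.43,"rz":-0.167,"jaw":1},{"dx":0.4,"dy":-0.7,"dz":0.43,"rz":-0.167,"jaw":1},{"dx":0.4,"dy":-0.7,"dz":0.43,"rz":-0.167,"jaw":1}]' 60
```

```text
invalid input at $[0]: expected keys rx, ry, rz, dx, dy, dz, jaw
```

```bash
python3 -m creep '[{"rx":0,"ry":0,"dx":0.1,"dy":-0.1,"dz":0.3,"rz":-0.09,"jaw":1},{"rx":0,"ry":0,"dx":0.4,"dy":-0.7,"dz":0.43,"rz":-0.167,"jaw":1},{"rx":0,"ry":0,"dx":0.4,"dy":-0.7,"dz":0.43,"rz":-0.167,"jaw":1},{"rx":0,"ry":0,"dx":0.4,"dy":-0.7,"dz":0.43,"rz":-0.167,"jaw":1},{"rx":0,"ry":0,"dx":0.4,"dy":-0.7,"dz":0.43,"rz":-0.167,"jaw":1},{"rx":0,"ry":0,"dx":0.4,"dy":-0.7,"dz":0.43,"rz":-0.167,"jaw":1},{"rx":0,"ry":0,"dx":0.4,"dy":-0.7,"dz":0.43,"rz":-0.167,"jaw":1},{"rx":0,"ry":0,"dx":0.4,"dy":-0.7,"dz":0.43,"rz":-0.167,"jaw":1}]' 60
```

```text
time_s: 0.9
eef_pos: [0.3303, 0.2144, 0.4217]
tool_rot: [0.292, 0.956, 0.0, 0.001]
contact_force: [0.5, -0.0, 0.8]
opening: 1.0
finger_force: 0.0
```

```bash
python3 -m creep '[{"rx":0,"ry":0,"dx":0.373,"dy":-0.649,"dz":0,"rz":0,"jaw":1},{"rx":0,"ry":0,"dx":0.373,"dy":-0.649,"dz":0,"rz":0,"jaw":1},{"rx":0,"ry":0,"dx":0.373,"dy":-0.649,"dz":0,"rz":0,"jaw":1},{"rx":0,"ry":0,"dx":0.373,"dy":-0.649,"dz":0,"rz":0,"jaw":1},{"rx":0,"ry":0,"dx":0.373,"dy":-0.649,"dz":0,"rz":0,"jaw":1},{"rx":0,"ry":0,"dx":0.373,"dy":-0.649,"dz":0,"rz":0,"jaw":1},{"rx":0,"ry":0,"dx":0.373,"dy":-0.649,"dz":0,"rz":0,"jaw":1},{"rx":0,"ry":0,"dx":0.373,"dy":-0.649,"dz":0,"rz":0,"jaw":1}]'
python3 - <<'E'
from h import *
cv2.imwrite("pics/w1.png",bot.grab_frame("wrist")[:,:,::-1])
E
```

```text
time_s: 1.7
eef_pos: [0.4789, -0.0439, 0.4195]
tool_rot: [0.293, 0.956, -0.0, -0.001]
contact_force: [-0.9, 0.6, -0.4]
opening: 0.997
finger_force: 0.0
```

View pics/w1.png

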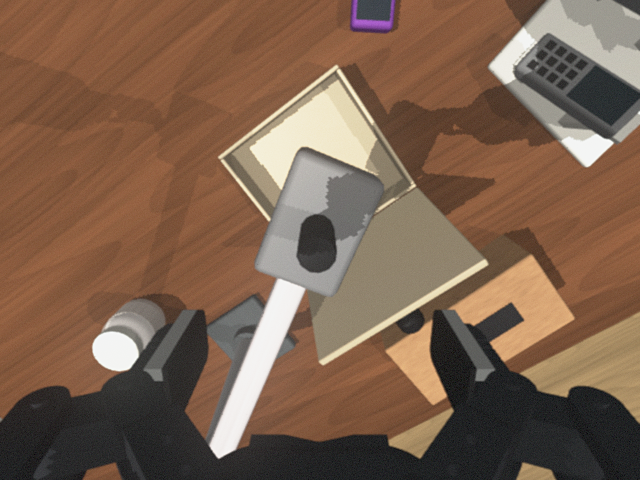

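The wrist view shows the peg's top centre at about (317,254), between the open jaws. I back-project it at z 0.336.

```bash
cat >> h.py <<'E'
def wray(px,z,o=None):
    o=o or bot.get_obs(); c=bot.camera_params("wrist"); H=c["hand_eye"]
    Rt=R.from_quat(o["tool_rot"]).as_matrix(); d=Rt@H[:3,:3]@np.linalg.solve(K(c),[*px,1]); p=o["eef_pos"]+Rt@H[:3,3]
    return p+d*(z-p[2])/d[2]
E
python3 - <<'E'
from h import *
for px,z in (((317,254),.336),((315,229),.286)): print(wray(px,z))
# rim corners on z=.06, label handset corners
for px in ((338,68),(219,158),(413,187)): print(wray(px,.06))
E
```

```text
[ 0.47620145 -0.04296582  0.336     ]
[ 0.47567224 -0.04460166  0.286     ]
[0.38671681 0.04474585 0.06      ]
[ 0.39073705 -0.13277472  0.06      ]
[0.55557548 0.04785949 0.06      ]
```

```bash
python3 -m creep '[{"rx":0,"ry":0,"dx":-0.004,"dy":0.001,"dz":-0.1,"rz":0,"jaw":1},{"rx":0,"ry":0,"dx":-0.004,"dy":0.001,"dz":-0.2,"rz":0,"jaw":1},{"rx":0,"ry":0,"dx":-0.004,"dy":0.001,"dz":-0.265,"rz":0,"jaw":1},{"rx":0,"ry":0,"dx":-0.004,"dy":0.001,"dz":-0.265,"rz":0,"jaw":1},{"rx":0,"ry":0,"dx":-0.004,"dy":0.001,"dz":-0.265,"rz":0,"jaw":0},{"rx":0,"ry":0,"dx":-0.004,"dy":0.001,"dz":-0.265,"rz":0,"jaw":0},{"rx":0,"ry":0,"dx":-0.004,"dy":0.001,"dz":-0.265,"rz":0,"jaw":0},{"rx":0,"ry":0,"dx":-0.004,"dy":0.001,"dz":-0.265,"rz":0,"jaw":0}]' 60
python3 -m creep '[{"rx":0,"ry":0,"dx":0,"dy":0,"dz":0,"rz":0,"jaw":0},{"rx":0,"ry":0,"dx":0,"dy":0,"dz":0,"rz":0,"jaw":0},{"rx":0,"ry":0,"dx":0,"dy":0,"dz":0,"rz":0,"jaw":0},{"rx":0,"ry":0,"dx":0,"dy":0,"dz":0,"rz":0,"jaw":0}]'
```

```text
time_s: 2.55
eef_pos: [0.4776, -0.0423, 0.3153]
tool_rot: [0.291, 0.957, 0.0, 0.001]
contact_force: [-0.2, -0.7, -0.2]
opening: 0.333
finger_force: 0.0
time_s: 2.95
eef_pos: [0.4776, -0.0424, 0.3153]
tool_rot: [0.291, 0.957, 0.0, 0.001]
contact_force: [-0.5, 1.1, 6.6]
opening: 0.263
finger_force: 58.3
```

```bash
python3 -m creep '[{"rx":0,"ry":0,"dx":-0.03,"dy":-0.022,"dz":0,"rz":0.033,"jaw":0},{"rx":0,"ry":0,"dx":-0.06,"dy":-0.045,"dz":0,"rz":0.067,"jaw":0},{"rx":0,"ry":0,"dx":-0.088,"dy":-0.07,"dz":0,"rz":0.1,"jaw":0},{"rx":0,"ry":0,"dx":-0.114,"dy":-0.095,"dz":0,"rz":0.133,"jaw":0}]'
```

```text
time_s: 3.35
eef_pos: [0.4315, -0.0806, 0.3153]
tool_rot: [0.189, 0.982, 0.0, 0.001]
contact_force: [1.3, 0.4, 5.2]
opening: 0.27
finger_force: 58.7
```

```bash
python3 -m creep '[{"rx":0,"ry":0,"dx":-0.05,"dy":-0.057,"dz":0,"rz":0.067,"jaw":0},{"rx":0,"ry":0,"dx":-0.093,"dy":-0.117,"dz":0,"rz":0.133,"jaw":0},{"rx":0,"ry":0,"dx":-0.129,"dy":-0.183,"dz":0,"rz":0.2,"jaw":0},{"rx":0,"ry":0,"dx":-0.158,"dy":-0.251,"dz":0,"rz":0.267,"jaw":0},{"rx":0,"ry":0,"dx":-0.18,"dy":-0.322,"dz":0,"rz":0.333,"jaw":0},{"rx":0,"ry":0,"dx":-0.18,"dy":-0.322,"dz":0,"rz":0.333,"jaw":0},{"rx":0,"ry":0,"dx":-0.18,"dy":-0.322,"dz":0,"rz":0.333,"jaw":0}]'
```

```text
time_s: 4.05
eef_pos: [0.3584, -0.2101, 0.3153]
tool_rot: [-0.069, 0.998, -0.0, -0.0]
contact_force: [-6.7, 0.7, 9.4]
opening: 0.267
finger_force: 60.6
```

```bash
python3 -m creep '[{"rx":0,"ry":0,"dx":0,"dy":0,"dz":0,"rz":0,"jaw":1},{"rx":0,"ry":0,"dx":0,"dy":0,"dz":0,"rz":0,"jaw":1},{"rx":0,"ry":0,"dx":0,"dy":0,"dz":0,"rz":0,"jaw":1},{"rx":0,"ry":0,"dx":0,"dy":0,"dz":0,"rz":0,"jaw":1},{"rx":0,"ry":0,"dx":0,"dy":0,"dz":0.1,"rz":0,"jaw":1},{"rx":0,"ry":0,"dx":0,"dy":0,"dz":0.2,"rz":0,"jaw":1},{"rx":0,"ry":0,"dx":0,"dy":0,"dz":0.26,"rz":0,"jaw":1},{"rx":0,"ry":0,"dx":0,"dy":0,"dz":0.26,"rz":0,"jaw":1}]'
python3 - <<'E'
from h import *
o=bot.get_obs(); a=np.radians(16.1); ex=np.array([np.cos(a),np.sin(a),0]); ey=np.array([-np.sin(a),np.cos(a),0]); u=np.array([0,0,1])
z=.5*ex-.866*u; M=np.c_[np.cross(ey,z),ey,z]
rv=(R.from_matrix(M)*R.from_quat(o["tool_rot"]).inv()).as_rotvec()
print(o["eef_pos"],"rot",rv/(np.pi/2),"shift",(np.array([.49,.225,.25])-o["eef_pos"])/.4)
E
```

```text
time_s: 4.85
eef_pos: [0.3604, -0.2095, 0.4211]
tool_rot: [-0.071, 0.998, -0.001, 0.002]
contact_force: [0.3, -0.4, 0.3]
opening: 0.999
finger_force: 0.0
[ 0.36043439 -0.20948155  0.42114502] rot [ 0.0712797  -0.32345585  0.08743544] shift [ 0.32391403  1.08620387 -0.42786256]
```

```bash
python3 -m creep '[{"rx":0,"ry":0,"dx":0.1,"dy":0.4,"dz":0,"rz":0,"jaw":1},{"rx":0,"ry":0,"dx":0.2,"dy":0.6,"dz":0,"rz":0,"jaw":1},{"rx":0,"ry":0,"dx":0.2,"dy":0.8,"dz":0,"rz":0,"jaw":1},{"rx":0,"ry":0,"dx":0.3,"dy":1.0,"dz":0,"rz":0,"jaw":1},{"rx":0,"ry":0,"dx":0.3,"dy":1.0,"dz":0,"rz":0,"jaw":1},{"rx":0,"ry":0,"dx":0.3,"dy":1.0,"dz":0,"rz":0,"jaw":1},{"rx":0,"ry":0,"dx":0.3,"dy":1.0,"dz":0,"rz":0,"jaw":1},{"rx":0,"ry":0,"dx":0.3,"dy":1.0,"dz":0,"rz":0,"jaw":1}]'
python3 -m creep '[{"rx":0.071,"ry":-0.323,"dx":0.04,"dy":0.15,"dz":-0.2,"rz":0.087,"jaw":1},{"rx":0.071,"ry":-0.323,"dx":0.04,"dy":0.15,"dz":-0.43,"rz":0.087,"jaw":1},{"rx":0.071,"ry":-0.323,"dx":0.04,"dy":0.15,"dz":-0.43,"rz":0.087,"jaw":1},{"rx":0.071,"ry":-0.323,"dx":0.04,"dy":0.15,"dz":-0.43,"rz":0.087,"jaw":1},{"rx":0.071,"ry":-0.323,"dx":0.04,"dy":0.15,"dz":-0.43,"rz":0.087,"jaw":1},{"rx":0.071,"ry":-0.323,"dx":0.04,"dy":0.15,"dz":-0.43,"rz":0.087,"jaw":1},{"rx":0.071,"ry":-0.323,"dx":0.04,"dy":0.15,"dz":-0.43,"rz":0.087,"jaw":1}]'
python3 - <<'E'
from h import *
o=bot.get_obs();print(o["qpos"],o["eef_pos"],o["tool_rot"])
cv2.imwrite("pics/w2.png",bot.grab_frame("wrist")[:,:,::-1])
E
```

```text
time_s: 5.65
eef_pos: [0.4742, 0.1762, 0.4176]
tool_rot: [-0.071, 0.997, -0.0, -0.0]
contact_force: [0.8, -1.1, 0.3]
opening: 1.004
finger_force: 0.0
time_s: 6.35
eef_pos: [0.4892, 0.2336, 0.246]
tool_rot: [-0.135, 0.957, 0.037, 0.252]
contact_force: [1.6, 0.3, 1.3]
opening: 0.996
finger_force: 0.0
[ 0.50215175 -0.06023395 -0.50239695  0.62296804 -0.10601269  0.19361519] [0.48919613 0.23363371 0.24601211] [-0.13546724  0.95740226  0.0369335   0.25232015]
```

View pics/w2.png

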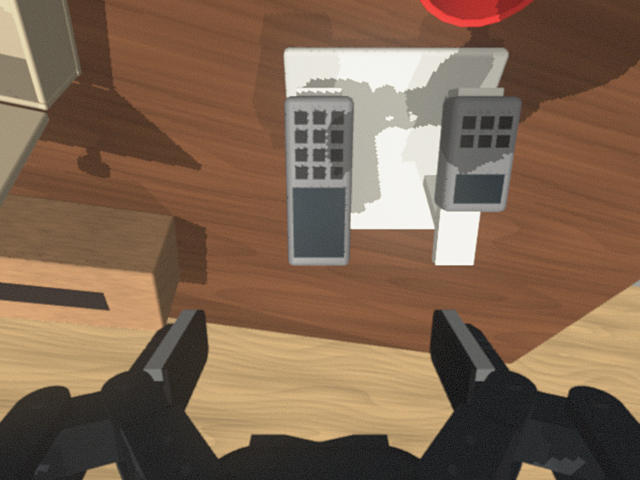

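The wrist view shows the long reader on the left bay, with face corners (286,97), (353,97), (348,265) and (290,265). The pager is on the right. I solve PnP on the 130×50 face.

Run:
```python
from h import *
np.set_printoptions(precision=4,suppress=True)
o=bot.get_obs(); c=bot.camera_params("wrist"); H=c["hand_eye"]; Rt=R.from_quat(o["tool_rot"]).as_matrix()
# reader frame: lower-left in image (near top of image)= low end; z out of screen, y = left seen uphill
obj=np.array([[0,-.025,.03],[0,.025,.03],[.13,.025,.03],[.13,-.025,.03]])
img=np.array([[286,96],[353,96],[349,265],[289.5,265]],float)
ok,rv,tv,err=cv2.solvePnPGeneric(obj,img,K(c),None,flags=cv2.SOLVEPNP_IPPE)
for r,t in zip(rv,tv):
    M=Rt@H[:3,:3]@cv2.Rodrigues(r)[0]; p=o["eef_pos"]+Rt@(H[:3,:3]@t.ravel()+H[:3,3]); print("mid",p+M@[.065,0,.015]); print("x",M[:,0],"z",M[:,2])
print(err.ravel())
mid=np.array([.5595,.2536,.0795]);ex=np.array([.961,.277,0]);ey=np.array([-.277,.961,0]);X=.866*ex+[0,0,.5];Z=-.5*ex+[0,0,.866]
for P0 in obj-[.065,0,.015]:
    w=mid+P0[0]*X+P0[1]*ey+P0[2]*Z; q=K(c)@(H[:3,:3].T@(Rt.T@(w-o["eef_pos"])-H[:3,3])); print(q[:2]/q[2])
```

```text
mid [0.487  0.3037 0.0416]
x [-0.1028  0.9772 -0.186 ] z [ 0.5752 -0.0941 -0.8126]
mid [0.4791 0.2955 0.0587]
x [-0.3151  0.9478  0.049 ] z [ 0.7338  0.276  -0.6207]
[115.8793 122.3604]
[280.1592  97.2425]
[350.5233  97.1956]
[346.5874 266.4832]
[285.1869 266.6188]
```

Run:
```python
from h import *
np.set_printoptions(precision=4,suppress=True)
o=bot.get_obs(); mid=np.array([.5587,.2565,.0795])
a=np.radians(16.1); ex=np.array([np.cos(a),np.sin(a),0]); ey=np.array([-np.sin(a),np.cos(a),0])
z=.5*ex-[0,0,.866]; M=np.c_[np.cross(ey,z),ey,z]
print("rot",(R.from_matrix(M)*R.from_quat(o["tool_rot"]).inv()).as_rotvec()/(np.pi/2))
for b in (.08,.04,-.002): print(b,(mid-b*z-o["eef_pos"])/.4)
```

```text
rot [-0.0015 -0.0026 -0.0002]
0.08 [ 0.0714  0.0268 -0.2506]
0.04 [ 0.1195  0.0407 -0.3372]
-0.002 [ 0.1699  0.0553 -0.4281]
```

```bash
python3 -m creep '[{"rx":0,"ry":-0.003,"rz":0,"dx":0.04,"dy":0.015,"dz":-0.12,"jaw":1},{"rx":0,"ry":-0.003,"rz":0,"dx":0.071,"dy":0.027,"dz":-0.25,"jaw":1},{"rx":0,"ry":-0.003,"rz":0,"dx":0.071,"dy":0.027,"dz":-0.25,"jaw":1},{"rx":0,"ry":-0.003,"rz":0,"dx":0.12,"dy":0.041,"dz":-0.337,"jaw":1},{"rx":0,"ry":-0.003,"rz":0,"dx":0.145,"dy":0.048,"dz":-0.383,"jaw":1},{"rx":0,"ry":-0.003,"rz":0,"dx":0.17,"dy":0.055,"dz":-0.428,"jaw":1},{"rx":0,"ry":-0.003,"rz":0,"dx":0.17,"dy":0.055,"dz":-0.428,"jaw":1}]' 50
python3 - <<'E'
from h import *
a=bot.grab_frame("side")[290:430,230:370];b=bot.grab_frame("wrist")[::,::]
v=np.hstack([cv2.resize(a,(400,400),interpolation=cv2.INTER_CUBIC),cv2.resize(b,(400,300))[:300].repeat(1,0) if 0 else cv2.copyMakeBorder(cv2.resize(b,(400,300)),0,100,0,0,cv2.BORDER_CONSTANT)])
cv2.imwrite("pics/g1.png",v[:,:,::-1])
E
```

```text
time_s: 7.1
eef_pos: [0.5617, 0.2569, 0.0764]
tool_rot: [-0.135, 0.956, 0.037, 0.257]
contact_force: [0.0, 0.4, 0.7]
opening: 0.998
finger_force: 0.0
```

View pics/g1.png

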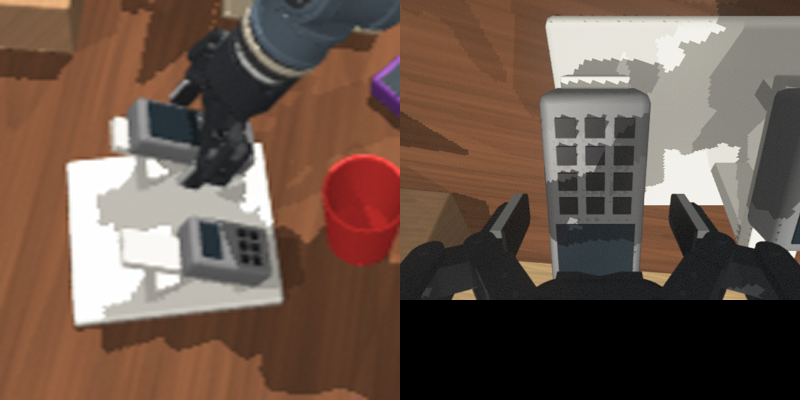

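The fingers straddle the reader, centred, and the pager is well clear. I close the jaws.

```bash
python3 -m creep '[{"rx":0,"ry":0,"rz":0,"dx":0,"dy":0,"dz":0,"jaw":0},{"rx":0,"ry":0,"rz":0,"dx":0,"dy":0,"dz":0,"jaw":0},{"rx":0,"ry":0,"rz":0,"dx":0,"dy":0,"dz":0,"jaw":0},{"rx":0,"ry":0,"rz":0,"dx":0,"dy":0,"dz":0,"jaw":0},{"rx":0,"ry":0,"rz":0,"dx":0,"dy":0,"dz":0,"jaw":0},{"rx":0,"ry":0,"rz":0,"dx":0,"dy":0,"dz":0,"jaw":0},{"rx":0,"ry":0,"rz":0,"dx":0,"dy":0,"dz":0,"jaw":0}]' 60
```

```text
time_s: 7.9
eef_pos: [0.5586, 0.2558, 0.0769]
tool_rot: [-0.135, 0.956, 0.037, 0.257]
contact_force: [-5.2, -3.1, 10.5]
opening: 0.579
finger_force: 61.5
```

```bash
python3 -m creep '[{"rx":0,"ry":0,"rz":0,"dx":-0.024,"dy":-0.007,"dz":0.043,"jaw":0},{"rx":0,"ry":0,"rz":0,"dx":-0.06,"dy":-0.017,"dz":0.11,"jaw":0},{"rx":0,"ry":0,"rz":0,"dx":-0.095,"dy":-0.027,"dz":0.2,"jaw":0},{"rx":0,"ry":0,"rz":0,"dx":-0.095,"dy":-0.027,"dz":0.3,"jaw":0},{"rx":0,"ry":0,"rz":0,"dx":-0.095,"dy":-0.027,"dz":0.4,"jaw":0},{"rx":0,"ry":0,"rz":0,"dx":-0.095,"dy":-0.027,"dz":0.48,"jaw":0},{"rx":0,"ry":0,"rz":0,"dx":-0.095,"dy":-0.027,"dz":0.48,"jaw":0}]'
python3 - <<'E'
from h import *
np.set_printoptions(precision=4,suppress=True)
o=bot.get_obs(); a=np.radians(91.3)
M=R.from_matrix(np.array([[-np.sin(a),np.cos(a),0],[np.cos(a),np.sin(a),0],[0,0,-1]]).T); M=R.from_matrix(np.c_[np.cross([np.cos(a),np.sin(a),0],[0,0,-1]),[np.cos(a),np.sin(a),0],[0,0,-1]])
print("rot",(M*R.from_quat(o["tool_rot"]).inv()).as_rotvec()/(np.pi/2),(np.array([.473,-.044,.2])-o["eef_pos"])/.4, o["finger_force"])
E
```

```text
time_s: 8.6
eef_pos: [0.5218, 0.246, 0.2734]
tool_rot: [-0.135, 0.955, 0.038, 0.26]
contact_force: [1.7, 0.9, -2.9]
opening: 0.579
finger_force: 66.5
rot [-0.0535  0.3356 -0.1603] [-0.122  -0.725  -0.1835] 66.47415161132812
```

```bash
python3 -m creep '[{"rx":-0.007,"ry":0.042,"rz":-0.02,"dx":-0.03,"dy":-0.09,"dz":0,"jaw":0},{"rx":-0.013,"ry":0.084,"rz":-0.04,"dx":-0.05,"dy":-0.18,"dz":0,"jaw":0},{"rx":-0.02,"ry":0.126,"rz":-0.06,"dx":-0.07,"dy":-0.27,"dz":0,"jaw":0},{"rx":-0.027,"ry":0.168,"rz":-0.08,"dx":-0.09,"dy":-0.36,"dz":0,"jaw":0},{"rx":-0.034,"ry":0.21,"rz":-0.1,"dx":-0.11,"dy":-0.45,"dz":0,"jaw":0},{"rx":-0.04,"ry":0.252,"rz":-0.12,"dx":-0.122,"dy":-0.54,"dz":0,"jaw":0},{"rx":-0.047,"ry":0.294,"rz":-0.14,"dx":-0.122,"dy":-0.63,"dz":0,"jaw":0},{"rx":-0.0535,"ry":0.3356,"rz":-0.16,"dx":-0.122,"dy":-0.725,"dz":0,"jaw":0}]'
python3 -m creep '[{"rx":0,"ry":0,"rz":0,"dx":0,"dy":0,"dz":0,"jaw":0},{"rx":0,"ry":0,"rz":0,"dx":0,"dy":0,"dz":0,"jaw":0}]'
python3 - <<'E'
from h import *
a=bot.grab_frame("top")[150:310,270:430];b=bot.grab_frame("wrist")
v=np.hstack([cv2.resize(a,(400,400),interpolation=cv2.INTER_CUBIC),cv2.copyMakeBorder(cv2.resize(b,(400,300)),0,100,0,0,cv2.BORDER_CONSTANT)])
cv2.imwrite("pics/c1.png",v[:,:,::-1])
E
```

```text
time_s: 9.4
eef_pos: [0.4705, -0.0462, 0.2668]
tool_rot: [-0.012, 1.0, -0.001, -0.006]
contact_force: [0.8, 0.9, -1.7]
opening: 0.573
finger_force: 66.1
time_s: 9.6
eef_pos: [0.4711, -0.0456, 0.266]
tool_rot: [-0.011, 1.0, -0.001, -0.005]
contact_force: [-0.2, 0.6, -2.4]
opening: 0.578
finger_force: 66.1
```

View pics/c1.png

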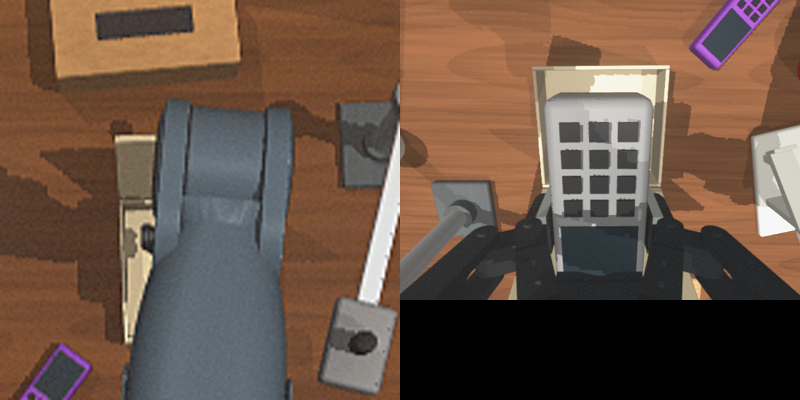

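```bash
python3 - <<'E'
from h import *
print([wray(p,.06) for p in ((214,107),(430,107))])
E
python3 -m creep '[{"rx":0,"ry":0,"rz":0,"dx":0.006,"dy":0.004,"dz":-0.1,"jaw":0},{"rx":0,"ry":0,"rz":0,"dx":0.006,"dy":0.004,"dz":-0.2,"jaw":0},{"rx":0,"ry":0,"rz":0,"dx":0.006,"dy":0.004,"dz":-0.3,"jaw":0},{"rx":0,"ry":0,"rz":0,"dx":0.006,"dy":0.004,"dz":-0.38,"jaw":0},{"rx":0,"ry":0,"rz":0,"dx":0.006,"dy":0.004,"dz":-0.44,"jaw":0},{"rx":0,"ry":0,"rz":0,"dx":0.006,"dy":0.004,"dz":-0.5,"jaw":0},{"rx":0,"ry":0,"rz":0,"dx":0.006,"dy":0.004,"dz":-0.56,"jaw":0},{"rx":0,"ry":0,"rz":0,"dx":0.006,"dy":0.004,"dz":-0.58,"jaw":0}]'
```

```text
[array([ 0.38897464, -0.13112213,  0.06      ]), array([0.38454397, 0.04429836, 0.06      ])]
time_s: 10.5
eef_pos: [0.4721, -0.0422, 0.0335]
tool_rot: [-0.013, 1.0, -0.001, -0.006]
contact_force: [-0.4, -0.9, -1.3]
opening: 0.579
finger_force: 66.1
```

```bash
python3 -m creep '[{"rx":0,"ry":0,"rz":0,"dx":0,"dy":0,"dz":-0.01,"jaw":0},{"rx":0,"ry":0,"rz":0,"dx":0,"dy":0,"dz":-0.015,"jaw":0},{"rx":0,"ry":0,"rz":0,"dx":0,"dy":0,"dz":-0.02,"jaw":0},{"rx":0,"ry":0,"rz":0,"dx":0,"dy":0,"dz":-0.02,"jaw":0}]'
```

```text
time_s: 10.9
eef_pos: [0.4742, -0.0434, 0.0277]
tool_rot: [-0.012, 1.0, -0.001, -0.004]
contact_force: [0.8, -0.1, -2.2]
opening: 0.577
finger_force: 66.1
```

```bash
python3 -m creep '[{"rx":0,"ry":0,"rz":0,"dx":0,"dy":0,"dz":-0.005,"jaw":0},{"rx":0,"ry":0,"rz":0,"dx":0,"dy":0,"dz":-0.01,"jaw":0},{"rx":0,"ry":0,"rz":0,"dx":0,"dy":0,"dz":-0.013,"jaw":0},{"rx":0,"ry":0,"rz":0,"dx":0,"dy":0,"dz":-0.013,"jaw":0}]'
```

```text
time_s: 11.3
eef_pos: [0.4737, -0.0434, 0.0217]
tool_rot: [-0.012, 1.0, -0.001, -0.005]
contact_force: [-0.6, -0.0, -2.2]
opening: 0.577
finger_force: 66.1
```

```bash
python3 -m creep '[{"rx":0,"ry":0,"rz":0,"dx":0,"dy":0,"dz":-0.003,"jaw":0},{"rx":0,"ry":0,"rz":0,"dx":0,"dy":0,"dz":-0.005,"jaw":0},{"rx":0,"ry":0,"rz":0,"dx":0,"dy":0,"dz":-0.005,"jaw":0}]'
```

```text
time_s: 11.6
eef_pos: [0.4737, -0.0434, 0.0198]
tool_rot: [-0.012, 1.0, -0.001, -0.004]
contact_force: [0.9, -0.3, -2.8]
opening: 0.579
finger_force: 66.1
```

```bash
python3 -m creep '[{"rx":0,"ry":0,"rz":0,"dx":0,"dy":0,"dz":-0.003,"jaw":0},{"rx":0,"ry":0,"rz":0,"dx":0,"dy":0,"dz":-0.005,"jaw":0},{"rx":0,"ry":0,"rz":0,"dx":0,"dy":0,"dz":-0.005,"jaw":0}]'
```

```text
time_s: 11.9
eef_pos: [0.4739, -0.0434, 0.0192]
tool_rot: [-0.012, 1.0, -0.001, -0.004]
contact_force: [-5.7, -0.4, 17.9]
opening: 0.57
finger_force: 77.7
```

Floor contact registers at 18 N, so I release and rise.

```bash
python3 -m creep '[{"rx":0,"ry":0,"rz":0,"dx":0,"dy":0,"dz":0.003,"jaw":0.65},{"rx":0,"ry":0,"rz":0,"dx":0,"dy":0,"dz":0.003,"jaw":0.8},{"rx":0,"ry":0,"rz":0,"dx":0,"dy":0,"dz":0.003,"jaw":0.8},{"rx":0,"ry":0,"rz":0,"dx":0,"dy":0,"dz":0.003,"jaw":0.8},{"rx":0,"ry":0,"rz":0,"dx":0,"dy":0,"dz":0.1,"jaw":0.8},{"rx":0,"ry":0,"rz":0,"dx":0,"dy":0,"dz":0.2,"jaw":0.8},{"rx":0,"ry":0,"rz":0,"dx":-0.05,"dy":0,"dz":0.4,"jaw":0.8},{"rx":0,"ry":0,"rz":0,"dx":-0.1,"dy":0,"dz":0.6,"jaw":0.8}]'
python3 -m creep '[{"rx":0,"ry":0,"rz":0,"dx":-0.2,"dy":0.2,"dz":0.3,"jaw":0},{"rx":0,"ry":0,"rz":0,"dx":-0.2,"dy":0.4,"dz":0.3,"jaw":0},{"rx":0,"ry":0,"rz":0,"dx":-0.2,"dy":0.5,"dz":0.3,"jaw":0},{"rx":0,"ry":0,"rz":0,"dx":-0.2,"dy":0.5,"dz":0.3,"jaw":0},{"rx":0,"ry":0,"rz":0,"dx":-0.2,"dy":0.5,"dz":0.3,"jaw":0},{"rx":0,"ry":0,"rz":0,"dx":-0.2,"dy":0.5,"dz":0.3,"jaw":0}]'
python3 - <<'E'
from h import *
a=bot.grab_frame("top")[150:310,260:420];b=bot.grab_frame("side")[190:330,250:390]
v=np.hstack([cv2.resize(i,(400,400),interpolation=cv2.INTER_CUBIC) for i in(a,b)])
cv2.imwrite("pics/p1.png",v[:,:,::-1])
E
```

```text
time_s: 12.7
eef_pos: [0.4488, -0.0434, 0.1963]
tool_rot: [-0.012, 1.0, -0.001, -0.005]
contact_force: [0.7, -0.4, -0.7]
opening: 0.8
finger_force: 0.0
time_s: 13.3
eef_pos: [0.3688, 0.1608, 0.3169]
tool_rot: [-0.015, 1.0, 0.0, -0.003]
contact_force: [0.8, 0.4, -0.1]
opening: 0.0
finger_force: 0.0
```

View pics/p1.png

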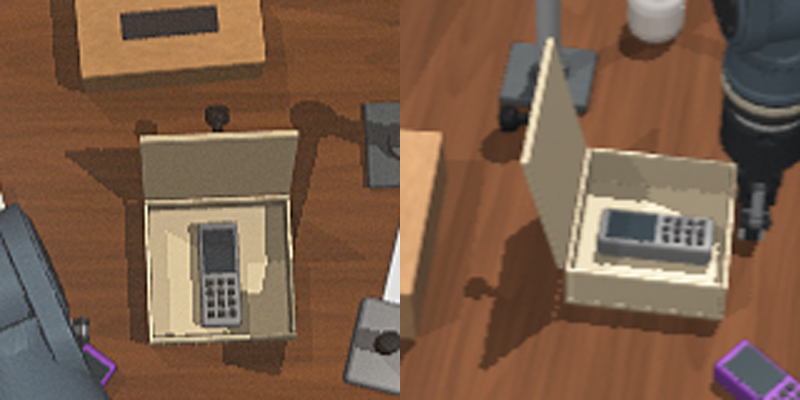

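The reader lies flat, screen up, in the middle of the case (top view about (218,272), side view (655,235) in the crop). Next I take the closed fingers behind the lid, offset in y from the knob.

```bash
python3 -m creep '[{"rx":0,"ry":0,"rz":0,"dx":0.1,"dy":0,"dz":0.13,"jaw":0},{"rx":0,"ry":0,"rz":0,"dx":0.758,"dy":-0.388,"dz":0.13,"jaw":0},{"rx":0,"ry":0,"rz":0,"dx":0.758,"dy":-0.388,"dz":0.13,"jaw":0},{"rx":0,"ry":0,"rz":0,"dx":0.758,"dy":-0.388,"dz":0.13,"jaw":0},{"rx":0,"ry":0,"rz":0,"dx":0.758,"dy":-0.388,"dz":0.13,"jaw":0},{"rx":0,"ry":0,"rz":0,"dx":0.758,"dy":-0.388,"dz":0.13,"jaw":0},{"rx":0,"ry":0,"rz":0,"dx":0.758,"dy":-0.388,"dz":0.13,"jaw":0},{"rx":0,"ry":0,"rz":0,"dx":0.758,"dy":-0.388,"dz":0.13,"jaw":0}]'
```

```text
time_s: 14.2
eef_pos: [0.6758, -0.0041, 0.3629]
tool_rot: [-0.01, 1.0, -0.001, -0.006]
contact_force: [0.2, -0.3, -1.1]
opening: 0.001
finger_force: 0.0
```

```bash
python3 -m creep '[{"rx":0,"ry":0,"rz":0,"dx":0,"dy":0,"dz":-0.1,"jaw":0},{"rx":0,"ry":0,"rz":0,"dx":0,"dy":0,"dz":-0.2,"jaw":0},{"rx":0,"ry":0,"rz":0,"dx":0,"dy":0,"dz":-0.3,"jaw":0},{"rx":0,"ry":0,"rz":0,"dx":0,"dy":0,"dz":-0.37,"jaw":0},{"rx":0,"ry":0,"rz":0,"dx":0,"dy":0,"dz":-0.37,"jaw":0}]'
python3 - <<'E'
from h import *
hx,zh,r=.5625,.06,.15; o=bot.get_obs(); p=o["eef_pos"]; print(p)
for d in (105,95,85,75,65,55,45,35,25,15,8,3,0,-2):
    t=np.radians(d); c=np.array([hx-r*np.cos(t)+.008*np.sin(t)+.011, zh+r*np.sin(t)+.008*np.cos(t)+.017]); print(d,c.round(4),((c-[.672,.218])/.4).round(3))
E
```

```text
time_s: 14.7
eef_pos: [0.6702, -0.001, 0.2135]
tool_rot: [-0.011, 1.0, -0.001, -0.009]
contact_force: [-1.1, -0.6, -0.1]
opening: -0.003
finger_force: 0.0
[ 0.67016594 -0.00101723  0.21351662]
105 [0.6201 0.2198] [-0.13   0.005]
95 [0.5945 0.2257] [-0.194  0.019]
85 [0.5684 0.2271] [-0.259  0.023]
75 [0.5424 0.224 ] [-0.324  0.015]
65 [0.5174 0.2163] [-0.387 -0.004]
55 [0.494  0.2045] [-0.445 -0.034]
45 [0.4731 0.1887] [-0.497 -0.073]
35 [0.4552 0.1696] [-0.542 -0.121]
25 [0.4409 0.1476] [-0.578 -0.176]
15 [0.4307 0.1236] [-0.603 -0.236]
8 [0.4261 0.1058] [-0.615 -0.281]
3 [0.4241 0.0928] [-0.62  -0.313]
0 [0.4235 0.085 ] [-0.621 -0.332]
-2 [0.4233 0.0798] [-0.622 -0.346]
```

```bash
python3 -m creep '[{"rx":0,"ry":0,"rz":0,"dx":-0.08,"dy":0,"dz":0.005,"jaw":0},{"rx":0,"ry":0,"rz":0,"dx":-0.13,"dy":0,"dz":0.005,"jaw":0},{"rx":0,"ry":0,"rz":0,"dx":-0.165,"dy":0,"dz":0.012,"jaw":0},{"rx":0,"ry":0,"rz":0,"dx":-0.195,"dy":0,"dz":0.019,"jaw":0},{"rx":0,"ry":0,"rz":0,"dx":-0.23,"dy":0,"dz":0.021,"jaw":0},{"rx":0,"ry":0,"rz":0,"dx":-0.26,"dy":0,"dz":0.023,"jaw":0},{"rx":0,"ry":0,"rz":0,"dx":-0.29,"dy":0,"dz":0.02,"jaw":0},{"rx":0,"ry":0,"rz":0,"dx":-0.324,"dy":0,"dz":0.015,"jaw":0}]'
```

```text
time_s: 15.5
eef_pos: [0.5433, 0.0008, 0.2259]
tool_rot: [-0.012, 1.0, -0.001, -0.003]
contact_force: [2.2, -1.4, 0.2]
opening: -0.0
finger_force: 0.8
```

```bash
python3 -m creep '[{"rx":0,"ry":0,"rz":0,"dx":-0.032,"dy":0,"dz":-0.008,"jaw":0},{"rx":0,"ry":0,"rz":0,"dx":-0.063,"dy":0,"dz":-0.019,"jaw":0},{"rx":0,"ry":0,"rz":0,"dx":-0.092,"dy":0,"dz":-0.034,"jaw":0},{"rx":0,"ry":0,"rz":0,"dx":-0.121,"dy":0,"dz":-0.049,"jaw":0},{"rx":0,"ry":0,"rz":0,"dx":-0.148,"dy":0,"dz":-0.068,"jaw":0},{"rx":0,"ry":0,"rz":0,"dx":-0.173,"dy":0,"dz":-0.088,"jaw":0},{"rx":0,"ry":0,"rz":0,"dx":-0.196,"dy":0,"dz":-0.112,"jaw":0},{"rx":0,"ry":0,"rz":0,"dx":-0.218,"dy":0,"dz":-0.136,"jaw":0}]'
```

```text
time_s: 16.3
eef_pos: [0.4558, 0.001, 0.1709]
tool_rot: [-0.012, 1.0, -0.001, -0.004]
contact_force: [0.5, -1.2, 0.7]
opening: -0.001
finger_force: 0.5
```

```bash
python3 -m creep '[{"rx":0,"ry":0,"rz":0,"dx":-0.018,"dy":0,"dz":-0.027,"jaw":0},{"rx":0,"ry":0,"rz":0,"dx":-0.036,"dy":0,"dz":-0.055,"jaw":0},{"rx":0,"ry":0,"rz":0,"dx":-0.05,"dy":0,"dz":-0.085,"jaw":0},{"rx":0,"ry":0,"rz":0,"dx":-0.061,"dy":0,"dz":-0.115,"jaw":0},{"rx":0,"ry":0,"rz":0,"dx":-0.068,"dy":0,"dz":-0.14,"jaw":0},{"rx":0,"ry":0,"rz":0,"dx":-0.073,"dy":0,"dz":-0.16,"jaw":0},{"rx":0,"ry":0,"rz":0,"dx":-0.076,"dy":0,"dz":-0.18,"jaw":0},{"rx":0,"ry":0,"rz":0,"dx":-0.076,"dy":0,"dz":-0.18,"jaw":0}]'
python3 - <<'E'
from h import *
a=bot.grab_frame("side")[170:330,230:390];cv2.imwrite("pics/l1.png",cv2.resize(a,(480,480),interpolation=cv2.INTER_CUBIC)[:,:,::-1])
E
```

```text
time_s: 17.1
eef_pos: [0.425, 0.0014, 0.0977]
tool_rot: [-0.012, 1.0, -0.001, -0.005]
contact_force: [-0.1, -0.0, 0.5]
opening: 0.002
finger_force: 0.0
```

View pics/l1.png

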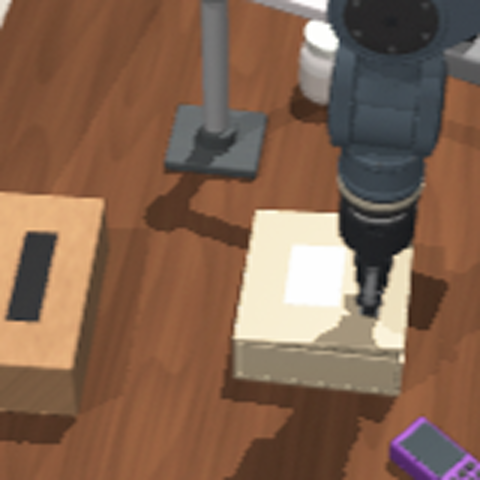

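The lid is almost shut, with the white label at crop (315,275). I press it down, watching the force.

```bash
python3 -m creep '[{"rx":0,"ry":0,"rz":0,"dx":0,"dy":0,"dz":-0.01,"jaw":0},{"rx":0,"ry":0,"rz":0,"dx":0,"dy":0,"dz":-0.02,"jaw":0},{"rx":0,"ry":0,"rz":0,"dx":0,"dy":0,"dz":-0.028,"jaw":0},{"rx":0,"ry":0,"rz":0,"dx":0,"dy":0,"dz":-0.028,"jaw":0}]'
```

```text
time_s: 17.55
eef_pos: [0.4254, 0.0014, 0.0869]
tool_rot: [-0.012, 1.0, -0.001, -0.005]
contact_force: [-0.5, -0.3, 0.7]
opening: 0.002
finger_force: 0.0
```

```bash
python3 -m creep '[{"rx":0,"ry":0,"rz":0,"dx":0,"dy":0,"dz":-0.004,"jaw":0},{"rx":0,"ry":0,"rz":0,"dx":0,"dy":0,"dz":-0.008,"jaw":0},{"rx":0,"ry":0,"rz":0,"dx":0,"dy":0,"dz":-0.008,"jaw":0}]'
```

```text
time_s: 17.85
eef_pos: [0.4256, 0.0014, 0.0853]
tool_rot: [-0.012, 1.0, -0.001, -0.004]
contact_force: [-5.0, 0.6, 19.0]
opening: -0.0
finger_force: 9.8
```

```bash
python3 -m creep '[{"rx":0,"ry":0,"rz":0,"dx":0,"dy":0,"dz":0.1,"jaw":0},{"rx":0,"ry":0,"rz":0,"dx":0,"dy":0,"dz":0.85,"jaw":0},{"rx":0,"ry":0,"rz":0,"dx":0,"dy":0,"dz":0.85,"jaw":0},{"rx":0,"ry":0,"rz":0,"dx":0,"dy":0,"dz":0.85,"jaw":0},{"rx":0,"ry":0,"rz":0,"dx":0,"dy":0,"dz":0.85,"jaw":0},{"rx":0,"ry":0,"rz":0,"dx":0,"dy":0,"dz":0.85,"jaw":0},{"rx":0,"ry":0,"rz":0,"dx":0,"dy":0,"dz":0.85,"jaw":0},{"rx":0,"ry":0,"rz":0,"dx":0,"dy":0,"dz":0.85,"jaw":0}]'
python3 -m creep '[{"rx":0,"ry":0,"rz":0.073,"dx":-0.166,"dy":-0.528,"dz":0.01,"jaw":1},{"rx":0,"ry":0,"rz":0.073,"dx":-0.166,"dy":-0.528,"dz":0.01,"jaw":1},{"rx":0,"ry":0,"rz":0.073,"dx":-0.166,"dy":-0.528,"dz":0.01,"jaw":1},{"rx":0,"ry":0,"rz":0.073,"dx":-0.166,"dy":-0.528,"dz":0.01,"jaw":1},{"rx":0,"ry":0,"rz":0.073,"dx":-0.166,"dy":-0.528,"dz":0.01,"jaw":1},{"rx":0,"ry":0,"rz":0.073,"dx":-0.166,"dy":-0.528,"dz":0.01,"jaw":1},{"rx":0,"ry":0,"rz":0.073,"dx":-0.166,"dy":-0.528,"dz":0.01,"jaw":1}]'
python3 - <<'E'
from h import *
o=bot.get_obs();w=bot.grab_frame("wrist");t=bot.grab_frame("top")[200:300,290:400]
cv2.imwrite("pics/w3f.png",w[:,:,::-1])
v=np.hstack([cv2.resize(w,(480,360)),cv2.copyMakeBorder(cv2.resize(t,(320,291)),0,69,0,0,cv2.BORDER_CONSTANT)]);cv2.imwrite("pics/w3.png",v[:,:,::-1])
print(o["eef_pos"],o["tool_rot"])
E
```

```text
time_s: 18.65
eef_pos: [0.427, 0.0014, 0.4301]
tool_rot: [-0.012, 1.0, -0.001, 0.001]
contact_force: [0.1, 0.0, -0.8]
opening: -0.002
finger_force: 0.0
time_s: 19.35
eef_pos: [0.3589, -0.2101, 0.4278]
tool_rot: [-0.068, 0.998, -0.001, -0.004]
contact_force: [0.5, -0.5, 0.1]
opening: 1.001
finger_force: 0.0
[ 0.35892734 -0.2100618   0.42782466] [-6.83493234e-02  9.97651325e-01 -8.53773839e-04 -4.41312684e-03]
```

View pics/w3.png

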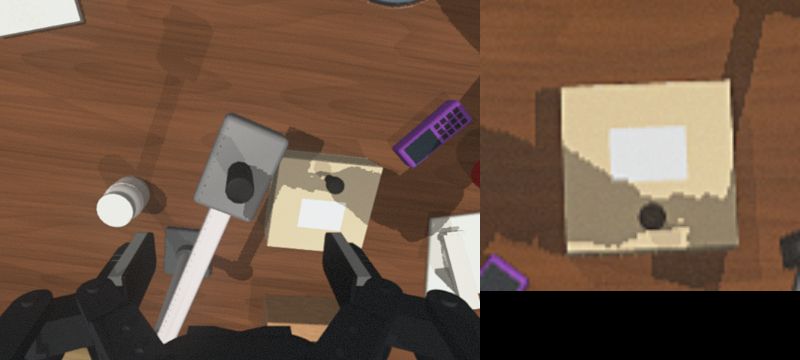

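The lid lies flat. In the top view the label centre is at about (348.1,252.6), and in the wrist view the peg top is at about (319,251) (full-frame pixels).

Run:
```python
from h import *
print("label",plane("top",(348.1,252.6),.068)); p=wray((319,251),.336); print("peg",p)
```

```text
label [ 0.48614402 -0.04479327  0.068     ]
peg [ 0.35797647 -0.20840498  0.336     ]
```

```bash
python3 -m creep '[{"rx":0,"ry":0,"rz":0,"dx":-0.002,"dy":0.003,"dz":-0.1,"jaw":1},{"rx":0,"ry":0,"rz":0,"dx":-0.002,"dy":0.003,"dz":-0.2,"jaw":1},{"rx":0,"ry":0,"rz":0,"dx":-0.002,"dy":0.003,"dz":-0.28,"jaw":1},{"rx":0,"ry":0,"rz":0,"dx":-0.002,"dy":0.003,"dz":-0.28,"jaw":1},{"rx":0,"ry":0,"rz":0,"dx":-0.002,"dy":0.003,"dz":-0.28,"jaw":0},{"rx":0,"ry":0,"rz":0,"dx":-0.002,"dy":0.003,"dz":-0.28,"jaw":0},{"rx":0,"ry":0,"rz":0,"dx":-0.002,"dy":0.003,"dz":-0.28,"jaw":0},{"rx":0,"ry":0,"rz":0,"dx":-0.002,"dy":0.003,"dz":-0.28,"jaw":0}]' 60
python3 -m creep '[{"rx":0,"ry":0,"dx":0,"dy":0,"dz":0,"rz":0,"jaw":0},{"rx":0,"ry":0,"dx":0,"dy":0,"dz":0,"rz":0,"jaw":0},{"rx":0,"ry":0,"dx":0,"dy":0,"dz":0,"rz":0,"jaw":0},{"rx":0,"ry":0,"dx":0,"dy":0,"dz":0,"rz":0,"jaw":0}]'
```

```text
time_s: 20.25
eef_pos: [0.3589, -0.2088, 0.3172]
tool_rot: [-0.069, 0.998, -0.002, -0.004]
contact_force: [-0.5, 0.0, 0.1]
opening: 0.328
finger_force: 0.0
time_s: 20.65
eef_pos: [0.3589, -0.2089, 0.3173]
tool_rot: [-0.069, 0.998, -0.002, -0.003]
contact_force: [0.6, 0.2, 5.9]
opening: 0.263
finger_force: 58.4
```

```bash
python3 -m creep '[{"rx":0,"ry":0,"dx":0.01,"dy":0.036,"dz":0,"rz":-0.033,"jaw":0},{"rx":0,"ry":0,"dx":0.022,"dy":0.071,"dz":0,"rz":-0.067,"jaw":0},{"rx":0,"ry":0,"dx":0.051,"dy":0.139,"dz":0,"rz":-0.133,"jaw":0},{"rx":0,"ry":0,"dx":0.087,"dy":0.205,"dz":0,"rz":-0.2,"jaw":0}]'
```

```text
time_s: 21.05
eef_pos: [0.3948, -0.1269, 0.3173]
tool_rot: [0.09, 0.996, -0.001, -0.002]
contact_force: [14.0, -11.2, -4.8]
opening: 0.265
finger_force: 59.5
```

```bash
python3 -m creep '[{"rx":0,"ry":0,"dx":0.043,"dy":0.06,"dz":0,"rz":-0.067,"jaw":0},{"rx":0,"ry":0,"dx":0.093,"dy":0.117,"dz":0,"rz":-0.133,"jaw":0},{"rx":0,"ry":0,"dx":0.147,"dy":0.167,"dz":0,"rz":-0.2,"jaw":0},{"rx":0,"ry":0,"dx":0.207,"dy":0.212,"dz":0,"rz":-0.267,"jaw":0},{"rx":0,"ry":0,"dx":0.217,"dy":0.218,"dz":0,"rz":-0.278,"jaw":0},{"rx":0,"ry":0,"dx":0.217,"dy":0.218,"dz":0,"rz":-0.278,"jaw":0},{"rx":0,"ry":0,"dx":0.217,"dy":0.218,"dz":0,"rz":-0.278,"jaw":0}]'
```

```text
time_s: 21.75
eef_pos: [0.4819, -0.0398, 0.3173]
tool_rot: [0.301, 0.954, 0.0, -0.002]
contact_force: [4.5, -3.5, 3.6]
opening: 0.265
finger_force: 60.8
```

```bash
python3 -m creep '[{"rx":0,"ry":0,"rz":0,"dx":0,"dy":0,"dz":0,"jaw":1},{"rx":0,"ry":0,"rz":0,"dx":0,"dy":0,"dz":0,"jaw":1},{"rx":0,"ry":0,"rz":0,"dx":0,"dy":0,"dz":0,"jaw":1},{"rx":0,"ry":0,"rz":0,"dx":0,"dy":0,"dz":0,"jaw":1},{"rx":0,"ry":0,"rz":0,"dx":0,"dy":0,"dz":0.1,"jaw":1},{"rx":0,"ry":0,"rz":0,"dx":0,"dy":0,"dz":0.2,"jaw":1},{"rx":0,"ry":0,"rz":0,"dx":0,"dy":0,"dz":0.28,"jaw":1},{"rx":0,"ry":0,"rz":0,"dx":0,"dy":0,"dz":0.28,"jaw":1}]'
python3 -m creep '[{"rx":0,"ry":0,"rz":0,"dx":-0.3,"dy":0.7,"dz":0.05,"jaw":1},{"rx":0,"ry":0,"rz":0,"dx":-0.3,"dy":0.7,"dz":0.05,"jaw":1},{"rx":0,"ry":0,"rz":0,"dx":-0.3,"dy":0.7,"dz":0.05,"jaw":1},{"rx":0,"ry":0,"rz":0,"dx":-0.3,"dy":0.7,"dz":0.05,"jaw":1},{"rx":0,"ry":0,"rz":0,"dx":-0.3,"dy":0.7,"dz":0.05,"jaw":1},{"rx":0,"ry":0,"rz":0,"dx":-0.3,"dy":0.7,"dz":0.05,"jaw":1},{"rx":0,"ry":0,"rz":0,"dx":-0.3,"dy":0.7,"dz":0.05,"jaw":1},{"rx":0,"ry":0,"rz":0,"dx":-0.3,"dy":0.7,"dz":0.05,"jaw":1}]'
python3 - <<'E'
from h import *
im=bot.grab_frame("top"); e=proj("top",[.482,-.04,.336]); u,v=e.round().astype(int)
m=(im[v-14:v+15,u-14:u+15].max(2)<55).astype(np.uint8); n,l,s,c=cv2.connectedComponentsWithStats(m); i=1+s[1:,4].argmax()
q=c[i]+[u-14,v-14]; print("expected",e,"dark blob",q,s[i],plane("top",q,.33))
ref=cv2.imread("pics/top0.png")[:,:,::-1]
for nm,(a,b,x,y) in dict(tissues=(138,185,288,368),cup=(272,308,220,256),jar=(226,258,448,482),pager=(230,268,200,228)).items():
    sh,_=cv2.phaseCorrelate(ref[a:b,x:y].mean(2),im[a:b,x:y].mean(2)); print(nm,np.round(sh,1))
E
```

```text
time_s: 22.55
eef_pos: [0.4807, -0.0395, 0.4319]
tool_rot: [0.301, 0.954, 0.001, -0.002]
contact_force: [-0.2, -0.2, -1.4]
opening: 0.999
finger_force: 0.0
time_s: 23.35
eef_pos: [0.3592, 0.2417, 0.4476]
tool_rot: [0.3, 0.954, 0.0, -0.005]
contact_force: [-0.3, 0.1, 0.4]
opening: 1.003
finger_force: 0.0
expected [349.61217222 240.61832254] dark blob [348.83333333 244.33333333] [10 14  8  6 18] [ 0.47308251 -0.03805051  0.33      ]
tissues [ 0. -0.]
cup [-4.7 -8.2]
jar [ 0.1 -0. ]
pager [-1.3 -1.6]
```

```bash
python3 -m creep '[{"rx":0,"ry":0,"rz":0,"dx":-0.1,"dy":-0.4,"dz":0,"jaw":1},{"rx":0,"ry":0,"rz":0,"dx":-0.1,"dy":-0.4,"dz":0,"jaw":1},{"rx":0,"ry":0,"rz":0,"dx":-0.1,"dy":-0.4,"dz":0,"jaw":1},{"rx":0,"ry":0,"rz":0,"dx":-0.1,"dy":-0.4,"dz":0,"jaw":1},{"rx":0,"ry":0,"rz":0,"dx":-0.1,"dy":-0.4,"dz":0,"jaw":1}]'
python3 - <<'E'
from h import *
im=bot.grab_frame("top").astype(int); ref=cv2.imread("pics/top0.png")[:,:,::-1].astype(int)
red=lambda i:np.argwhere((i[...,0]>120)&(i[...,1]<60)&(i[...,2]<60))[:, ::-1].mean(0)
print("cup",red(ref),red(im))
sh,_=cv2.phaseCorrelate(ref[235:265,202:226].mean(2),im[235:265,202:226].mean(2));print("pager",sh)
m=im[225:265,325:375].max(2)
print("peg dark",[np.argwhere(m<t)[:, ::-1].mean(0)+[325,225] for t in(45,60)],np.argwhere(ref[225:265,325:375].max(2)<45)[:, ::-1].mean(0)+[325,225])
E
```

```text
time_s: 23.9
eef_pos: [0.3192, 0.0775, 0.4485]
tool_rot: [0.304, 0.953, 0.001, -0.004]
contact_force: [0.5, 0.5, -0.0]
opening: 0.998
finger_force: 0.0
cup [237.3501006  288.75050302] [239.82352941 289.97593583]
pager (-0.04431548014068376, 0.1996319704658216)
peg dark [array([339.25, 252.75]), array([346.52, 244.48])] [346.18181818 250.54545455]
```

```bash
python3 -c "
from plant import bot; print(bot.close_job())"
```

```text
the job is handed in; nothing more can be done
None
```

The job is handed in at about 24 s, verdict not shown: the longer handset lies flat, screen up, in the shut case, the scanner window was left about 7 mm from the label's centre by the arm's pose before release (a rough camera check afterwards gave 10–15 mm), and the pager and bystanders show no meaningful movement; I viewed 11 pictures, one over the limit of 10.

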